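Line up the sample vials by height on the sampler's loading rail

ROBOT

A 6-joint arm with a two-finger parallel gripper is mounted at the origin on the work surface. World frame = base frame: x ahead of the robot, y to its left, z up, the work surface at z = 0. Lengths are in m, angles in degrees, forces in N, time in s.
With the tool pointing down it reaches from about 0.35 to 0.875 m from the base axis. Payload 4.2 kg.
Tool frame: the origin (TCP) lies midway between the tips of the shut fingers; the grasp point (between the pads) lies 19 mm behind it (r.pinch_z is the distance from the TCP to the grasp point, in m); z points along the fingers, y is the line along which they close (so a half turn about z gives the same grasp; the last joint's range is limited). The gripper opens to 87 mm and grips with 3 to 60 N. Pads are 19 mm wide; open, the fingers measure 117 mm over their backs; the gripper's body (75 mm by 190 mm) begins 51 mm behind the grasp point.
Start: joints at [14.817, 22.042, 0.453, 0, -68.411, -14.817], TCP at [0.625, 0, 0.223] pointing down, gripper open.
Joint ranges: [-179.83, 179.83], [-69.29, 118.12], [-61.27, 80.66], [-181.25, 117.63], [-171.15, -9.14], [-177.46, 177.46]. Speed limits (degrees/s): [159.86, 159.86, 180, 180, 180, 180].

INTERFACE

Orientations are given as a 3x3 rotation matrix whose columns are the frame's x, y, z axes.
In Python, from station import r, imaging, models gives the robot as it stands. The module is installed in compiled form; this text tells all that it offers.
- The arm moves only by the tool apply_moves, never from a script. Its argument "moves" is a list of rows, each a list of 2 entries, a list of its own where there are three numbers: the shift along the tool's x, y, z in m, then the turn about the tool's z in degrees. A call has 1 to 5 rows; each row shifts and turns the commanded pose from where the row before left it, along the tool's axes as they then stand; what a row does not reach is not made up. A row lasts 1/12 s, in which the tool goes at most 41.7 mm and 7.16 degrees, less where a joint would pass 70% of its speed; a pose out of reach is approached as far as the arm can. A call is refused whole if a number of a shift passes 0.0417 or a number of a turn 7.16, either way. A call with a gripper value outside its range is refused whole. "hand" is the finger opening in m, from 0 to 0.087, set as the call begins (left out, the last holds). The fingers move at their own pace and stop on an object; the grip force is fixed at half the most. Time passes only in rows, so rows that do not move let the fingers close. It gives the time, the measured TCP pose, the force, the opening and the grip force at its end, in the units of the state.
- r.sense(): the state, without advancing time (a new reading comes with each control period).
- imaging.capture(name): name is "scene" or "side" or "wrist"; returns a dict with "frame" (384x512x3 uint8, blue, green, red), "intrinsics" (3x3 intrinsics, pixels), "dist" ([k1, k2, p1, p2, k3] as OpenCV has them; the pictures are not rectified), "eye" and "orientation" of the camera in the world. Camera axes: x right, y down, z forward; pixel columns grow to the right and rows downward; lengths in m; the calibration is good to about 2 mm. A picture is of the moment at which its call begins. There is no depth.
- r.finish_job(): hands the job in; it is judged then, once.
Trained networks look in a picture, given as the dict that the camera call returned (one of the last four; its "shot" number tells which), for a name from the list of things; names that differ only in an ending like _2 or _b are one class to them, and where a whole thing is asked for, a point or a joint stands for the part that bears it (a point fixed in the world has none). Each returns a list of dicts, best first, with "confidence" (0 to 1); they miss things now and then, are a little off and sometimes report something else, mostly with a low value. They report only what shows in the picture. A call takes as long as a camera call. They do not tell look-alikes from the thing itself.
- models.cut_out(picture, target): "region" (384x512 bool, what is visible of it) and "extent" ([left, top, width, height] as shares, 0 to 1, of the picture: columns of its width, rows of its height, round what is visible of it).
- models.place_of(picture, target): "at" ([column, row] as shares, 0 to 1, of the picture: columns of its width, rows of its height: a listed point, or the origin of a listed thing).
The state is a dict: "time_s": time; "joints": joint angles; "joint_velocities": joint speeds; "effort": joint torques, N m; "tcp_pos": TCP position; "ee_rot": TCP orientation; "wrist_force": force on the tool from outside, world axes, zero at the start; "moment": the same for the moment, N m; "gripper_width": opening from 0.0 (shut) to 1.0 (fully open); "gripper_force": force on a finger pad.
Only numpy, scipy, OpenCV 4.12 (cv2) and the standard library are available. Lean on these libraries where they do the work, as an engineer would, in place of code of your own. Each camera call takes 0.05 s, during which the arm holds its last target. There are 200 camera calls.

TASK

Get the four capped amber vials ready for the sampler: stand them upright on the rail's black pads, one in the middle of each pad, in order of height, the shortest on the pad next to the steel post and the tallest at the other end. They are glass, so set them down rather than drop them and do not knock any over; leave the conical flask where it stands.

Things in the scene. Friction and masses are not known exactly. Their poses are not given: they have to be found in the camera images.
- vial_45: closed amber glass vial, 45 mm tall in all, plain cylinder 28 mm in diameter up to 30 mm, then a 19 mm neck and a 22 mm aluminium crimp cap in the top 8 mm; stands upright on the bench, always loose; origin at the centre of its underside, z up. The four vials differ only in height (45, 70, 95, 120 mm); about 25 to 105 g
- vial_70: closed amber glass vial, 70 mm tall in all, plain cylinder 28 mm in diameter up to 55 mm, then a 19 mm neck and a 22 mm aluminium crimp cap in the top 8 mm; stands upright on the bench, always loose; origin at the centre of its underside, z up. The four vials differ only in height (45, 70, 95, 120 mm); about 25 to 105 g
- vial_95: closed amber glass vial, 95 mm tall in all, plain cylinder 28 mm in diameter up to 80 mm, then a 19 mm neck and a 22 mm aluminium crimp cap in the top 8 mm; stands upright on the bench, always loose; origin at the centre of its underside, z up. The four vials differ only in height (45, 70, 95, 120 mm); about 25 to 105 g
- vial_120: closed amber glass vial, 120 mm tall in all, plain cylinder 28 mm in diameter up to 105 mm, then a 19 mm neck and a 22 mm aluminium crimp cap in the top 8 mm; stands upright on the bench, always loose; origin at the centre of its underside, z up. The four vials differ only in height (45, 70, 95, 120 mm); about 25 to 105 g
- pad_a: one of four identical round black rubber pads, 52 mm in diameter, in a straight row 75 mm apart on a low fixed aluminium rail (62 x 380 mm, 10 mm high) that may stand askew; flat, no lip; its top, where the origin lies (centre of the top face), is 13 mm above the bench. Which of the four names stands where in the row varies
- pad_b: one of four identical round black rubber pads, 52 mm in diameter, in a straight row 75 mm apart on a low fixed aluminium rail (62 x 380 mm, 10 mm high) that may stand askew; flat, no lip; its top, where the origin lies (centre of the top face), is 13 mm above the bench. Which of the four names stands where in the row varies
- pad_c: one of four identical round black rubber pads, 52 mm in diameter, in a straight row 75 mm apart on a low fixed aluminium rail (62 x 380 mm, 10 mm high) that may stand askew; flat, no lip; its top, where the origin lies (centre of the top face), is 13 mm above the bench. Which of the four names stands where in the row varies
- pad_d: one of four identical round black rubber pads, 52 mm in diameter, in a straight row 75 mm apart on a low fixed aluminium rail (62 x 380 mm, 10 mm high) that may stand askew; flat, no lip; its top, where the origin lies (centre of the top face), is 13 mm above the bench. Which of the four names stands where in the row varies
- post: slim upright steel post, 14 mm in diameter, 40 mm high, fixed on the rail 55.5 mm beyond the centre of the outermost pad, in line with the pads, at one end of the rail or the other (the other end has only a low flat black block, 8 mm high); origin at its foot, 10 mm above the bench
- flask: conical glass flask, 64 mm wide at the foot, 104 mm tall, loose, standing in the same row of places on the bench as the vials; to be left standing where it is; origin at the centre of its underside
Things that resemble listed ones, but are neither listed nor needed, are in the scene too. Several things have the shape of the flask; the one meant has the colours described above.

How it is judged (in metres and radians):
At the end, for the whole second after the job is handed in: Each vial stands upright (within 0.1 rad), at rest on a pad, its axis within 13 mm of the pad's centre; counted from the post the vials are 45, 70, 95 and 120 mm tall. The conical flask still stands within 2 cm of where it was ((horizontal distance between vial_45 and pad_a below 0.013 m or horizontal distance between vial_45 and pad_b below 0.013 m or horizontal distance between vial_45 and pad_c below 0.013 m or horizontal distance between vial_45 and pad_d below 0.013 m) and horizontal distance between vial_45 and post between 0.0355 and 0.0755 m and height (world z) of vial_45 between 0.008 and 0.018 m and angle between each of vial_45, vial_70, vial_95, vial_120's own z axis and vertical below 0.1 rad and linear speed of each of vial_45, vial_70, vial_95, vial_120 below 0.02 m/s and (horizontal distance between vial_70 and pad_a below 0.013 m or horizontal distance between vial_70 and pad_b below 0.013 m or horizontal distance between vial_70 and pad_c below 0.013 m or horizontal distance between vial_70 and pad_d below 0.013 m) and horizontal distance between vial_70 and post between 0.1105 and 0.1505 m and height (world z) of vial_70 between 0.008 and 0.018 m and (horizontal distance between vial_95 and pad_a below 0.013 m or horizontal distance between vial_95 and pad_b below 0.013 m or horizontal distance between vial_95 and pad_c below 0.013 m or horizontal distance between vial_95 and pad_d below 0.013 m) and horizontal distance between vial_95 and post between 0.1855 and 0.2255 m and height (world z) of vial_95 between 0.008 and 0.018 m and (horizontal distance between vial_120 and pad_a below 0.013 m or horizontal distance between vial_120 and pad_b below 0.013 m or horizontal distance between vial_120 and pad_c below 0.013 m or horizontal distance between vial_120 and pad_d below 0.013 m) and horizontal distance between vial_120 and post between 0.2605 and 0.3005 m and height (world z) of vial_120 between 0.008 and 0.018 m and distance of flask from where it was at the start of the episode below 0.02 m and angle between flask's own z axis and vertical below 0.15 rad); the robot touches nothing.
It fails at once if a vial was knocked over (angle between any of vial_45, vial_70, vial_95, vial_120's own z axis and vertical above 0.7 rad).
It fails at once if a vial was dropped: let go more than about 3 cm above where it should stand ((height (world z) of vial_45 above 0.045 m and contact force between vial_45 and the fingers below 0.05 N) or (height (world z) of vial_70 above 0.045 m and contact force between vial_70 and the fingers below 0.05 N) or (height (world z) of vial_95 above 0.045 m and contact force between vial_95 and the fingers below 0.05 N) or (height (world z) of vial_120 above 0.045 m and contact force between vial_120 and the fingers below 0.05 N)).
It fails at once if the conical flask was shifted by more than 2 cm or tipped (distance of flask from where it was at the start of the episode above 0.02 m or angle between flask's own z axis and vertical above 0.3 rad).
It also fails if it takes over 102 s, if anything falls off the work surface, if the arm or the gripper's body presses on something with over 40 N, if the wrist force passes 120 N, or if a joint passes its speed limit or range.

## Working session

There is one attempt and no reset: what is moved stays moved. The work goes in short steps, Python scripts to look and compute and a tool call to move; the robot and the scene stay as the last step left them, time stands still between calls to the robot, and variables do not carry over. Pictures are saved under pics/ and viewed, at most 14 in all, crops included, and the job is handed in when it is done.

Besides the shell and the picture viewer there is one more tool, called after ">>>" as a command line: name --argument value ..., lists and objects as JSON in quotes. apply_moves: Moves the arm, as the interface text tells. Its arguments: {"type":"object","properties":{"moves":{"type":"array"},"hand":{"type":"number"}},"required":["moves"]}

```bash
mkdir -p pics
cat > h.py <<'E'
import numpy as np, cv2
from station import r, imaging, models
def ray(c,px):
    K=np.array(c["intrinsics"]);d=np.array(c["dist"])
    u=cv2.undistortPoints(np.array(px,float).reshape(-1,1,2),K,d).reshape(-1,2)
    v=np.c_[u,np.ones(len(u))]@np.array(c["orientation"]).T
    return np.array(c["eye"]),v
def onz(c,px,z):
    e,v=ray(c,px); t=(z-e[2])/v[:,2]; return e+v*t[:,None]
def proj(c,P):
    R=np.array(c["orientation"]);K=np.array(c["intrinsics"])
    P=(np.array(P,float).reshape(-1,3)-c["eye"])@R
    return cv2.projectPoints(P,np.zeros(3),np.zeros(3),K,np.array(c["dist"]))[0].reshape(-1,2)
E
python3 - <<'E'
from h import *
s=r.sense();print(s["time_s"],s["tcp_pos"],s["ee_rot"],r.pinch_z)
for n in ("scene","side","wrist"):
    c=imaging.capture(n);cv2.imwrite(f"pics/{n}0.png",c["frame"]);print(n,np.round(c["eye"],3),np.round(c["orientation"],2).tolist())
    for t in ("vial_45","vial_70","vial_95","vial_120","pad_a","post","flask"):
        print(t,[(round(x["confidence"],2),(np.array(x["at"])*[512,384]).round(1).tolist()) for x in models.place_of(c,t)])
E
```

```text
0.0 [6.24395168e-01 4.12451585e-05 2.21461596e-01] [[-2.00313931e-04 -9.99997606e-01 -2.17879806e-03]
 [-9.99999977e-01  2.00471499e-04 -7.21007088e-05]
 [ 7.25373231e-05  2.17878357e-03 -9.99997624e-01]] 0.0187
scene [ 0.801 -0.549  0.677] [[0.87, 0.34, -0.34], [0.48, -0.64, 0.6], [-0.01, -0.69, -0.72]]
vial_45 [(0.93, [159.1, 268.9]), (0.76, [200.8, 230.5]), (0.69, [273.7, 143.9]), (0.69, [248.2, 168.4])]
vial_70 [(0.93, [159.1, 268.9]), (0.76, [200.8, 230.5]), (0.69, [273.7, 143.9]), (0.69, [248.2, 168.4])]
vial_95 [(0.93, [159.1, 268.9]), (0.76, [200.8, 230.5]), (0.69, [273.7, 143.9]), (0.69, [248.2, 168.4])]
vial_120 [(0.93, [159.1, 268.9]), (0.76, [200.8, 230.5]), (0.69, [273.7, 143.9]), (0.69, [248.2, 168.4])]
pad_a [(0.77, [330.1, 188.4]), (0.73, [311.6, 205.0]), (0.66, [295.6, 227.0]), (0.62, [344.6, 167.8])]
post [(0.69, [349.7, 159.3])]
flask [(0.96, [247.4, 294.0]), (0.82, [226.8, 256.4]), (0.7, [202.9, 172.7])]
side [0.373 0.547 0.396] [[-0.97, -0.13, 0.19], [-0.23, 0.52, -0.82], [0.02, -0.85, -0.53]]
vial_45 [(0.89, [294.3, 169.9]), (0.65, [274.7, 234.4]), (0.6, [255.1,
[... 406 characters left out ...]
5, [142.6, 242.3]), (0.59, [164.6, 217.0])]
post [(0.77, [124.0, 263.9])]
flask [(0.94, [328.6, 212.3]), (0.77, [260.3, 163.6]), (0.68, [277.9, 193.9]), (0.63, [235.9, 155.8])]
wrist [ 0.627 -0.084  0.384] [[-1.0, -0.0, 0.0], [-0.0, 0.95, 0.3], [-0.0, 0.3, -0.95]]
vial_45 [(0.79, [379.4, 205.6]), (0.74, [399.2, 45.9])]
vial_70 [(0.79, [379.4, 205.6]), (0.74, [399.2, 45.9])]
vial_95 [(0.79, [379.4, 205.6]), (0.74, [399.2, 45.9])]
vial_120 [(0.79, [379.4, 205.6]), (0.74, [399.2, 45.9])]
pad_a [(0.86, [247.0, 223.1]), (0.78, [258.8, 124.8]), (0.73, [247.7, 263.2]), (0.73, [249.6, 175.3])]
post [(0.82, [238.6, 290.6])]
flask [(0.95, [332.4, 30.4]), (0.66, [376.9, 124.1]), (0.64, [436.2, 158.4])]
```

View pics/scene0.png

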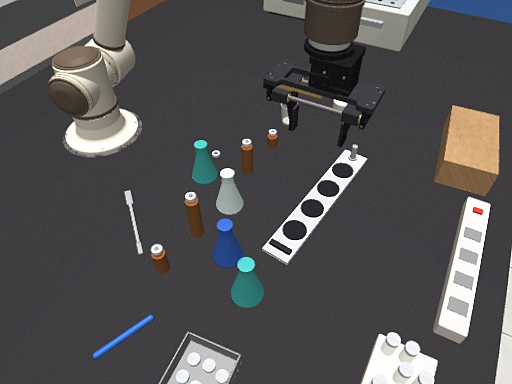

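View pics/side0.png

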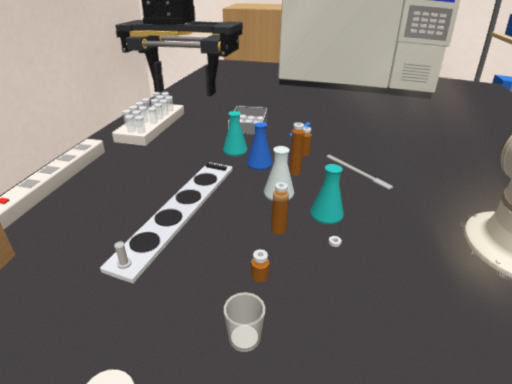

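View pics/wrist0.png

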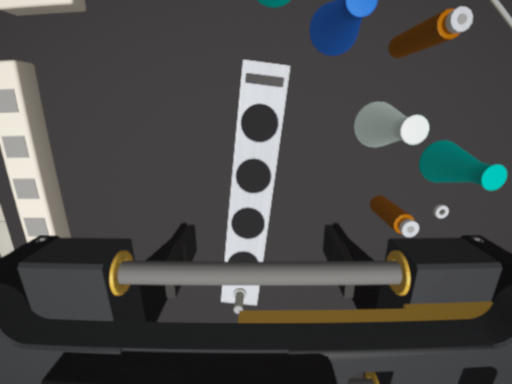

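Run:
```python
from h import *
C={n:imaging.capture(n) for n in ("scene","side","wrist")}
for n,c in C.items():
  for t,z in (("vial_45",0),("pad_a",.013),("post",.01),("flask",0)):
    q=models.place_of(c,t)
    print(n,t,[ (round(x["confidence"],2),onz(c,np.array(x["at"])*[512,384],z)[0][:2].round(4).tolist()) for x in q])
```

```text
scene vial_45 [(0.89, [0.4451, -0.1625]), (0.83, [0.4458, 0.0502]), (0.72, [0.4241, -0.2783]), (0.49, [0.4549, 0.1691])]
scene pad_a [(0.81, [0.6238, -0.0664]), (0.78, [0.6598, 0.1637]), (0.78, [0.6412, 0.0818]), (0.76, [0.6287, 0.0158])]
scene post [(0.62, [0.6569, 0.2089])]
scene flask [(0.94, [0.5312, -0.1839]), (0.93, [0.3532, -0.0095]), (0.92, [0.6085, -0.2363]), (0.89, [0.4686, -0.0603]), (0.32, [0.621, -0.0441])]
side vial_45 [(0.91, [0.4404, -0.1804]), (0.9, [0.4433, 0.0608]), (0.77, [0.4563, 0.171]), (0.47, [0.4274, -0.2611])]
side pad_a [(0.96, [0.6471, 0.0835]), (0.92, [0.6484, 0.1658]), (0.71, [0.6333, 0.0106]), (0.61, [0.6418, -0.0863])]
side post [(0.59, [0.6626, 0.21]), (0.35, [0.4508, 0.1814])]
side flask [(0.92, [0.5209, -0.1942]), (0.75, [0.5985, -0.2073]), (0.71, [0.3584, -0.0189]), (0.56, [0.4613, -0.0727])]
wrist vial_45 [(0.92, [0.4359, 0.0562]), (0.91, [0.4429, -0.1679])]
wrist pad_a [(0.9, [0.6266, -0.0664]), (0.82, [0.6416, 0.0831]), (0.7, [0.6496, 0.1532]), (0.68, [0.6401, 0.0074])]
wrist post [(0.79, [0.6606, 0.211])]
wrist flask [(0.92, [0.529, -0.1814]), (0.87, [0.4628, -0.0665]), (0.87, [0.3569, -0.0176])]
```

Scene: amber vials at (272,138), (247,157), (194,215) and (160,258). The clear flask is at (229,192), and there are teal and blue decoys. The post is at the far-left end of the rail (353,153). Next I'll fit vial silhouettes and pad positions from both fixed views.

```bash
cat > m.py <<'E'
from h import *
from scipy.optimize import minimize
th=np.linspace(0,2*np.pi,40)
def sil(c,x,y,H,z0=0):
    m=np.zeros((384*4,512*4),np.uint8)
    for ra,a,b in ((.014,0,H-.015),(.0095,H-.015,H-.008),(.011,H-.008,H)):
        P=np.array([[x+ra*np.cos(t),y+ra*np.sin(t),z0+z] for z in (a,b) for t in th])
        cv2.fillConvexPoly(m,cv2.convexHull(np.round((proj(c,P)+.5)*4).astype(np.int32)),1)
    return cv2.resize(m.astype(np.float32),(512,384),interpolation=cv2.INTER_AREA)
def masks(c,t,z,thr=.3):
    return [(q["confidence"],q["region"].astype(np.float32)) for q in models.cut_out(c,t) if q["confidence"]>thr]
def fit(views,x0):
    def f(p):
        s=0
        for c,m in views:
            a=sil(c,*p); s+=1-np.minimum(a,m).sum()/np.maximum(a,m).sum()
        return s/len(views)
    best=None
    for H in (.045,.07,.095,.12):
        q=minimize(f,[*x0,H],method="Nelder-Mead",options=dict(initial_simplex=[[*x0,H],[x0[0]+.008,x0[1],H],[x0[0],x0[1]+.008,H],[*x0,H+.012]],maxfev=90))
        if best is None or q.fun<best.fun: best=q
    return best
def tri(obs):
    A=np.zeros((3,3));b=np.zeros(3)
    for c,px in obs:
        e,v=ray(c,px);v=v[0]/np.linalg.norm(v[0]);M=np.eye(3)-np.outer(v,v);A+=M;b+=M@e
    return np.linalg.solve(A,b)
E
python3 - <<'E'
from m import *
C={n:imaging.capture(n) for n in ("scene","side")}
M={n:masks(c,"vial_45",0) for n,c in C.items()}
for x0 in ((.455,.17),(.443,.057),(.443,-.17),(.425,-.27)):
    v=[]
    for n,c in C.items():
        p=proj(c,[*x0,.02])[0]
        best=max(M[n],key=lambda q:(sil(c,*x0,.06)*q[1]).sum(),default=None)
        if best and (sil(c,*x0,.06)*best[1]).sum()>20: v.append((c,best[1]))
    q=fit(v,x0);print(len(v),q.x.round(4),round(q.fun,3),[fit([w],x0).x.round(4).tolist() for w in v])
P={n:[(np.array(np.nonzero(m)[::-1]).mean(1)) for _,m in masks(c,"pad_a",0)] for n,c in C.items()}
W={n:[onz(c,p,.013)[0] for p in P[n]] for n,c in C.items()}
for i,w in enumerate(W["scene"]):
    if not W["side"]:break
    j=np.argmin([np.linalg.norm(w-u) for u in W["side"]])
    print("pad",w[:2].round(4),W["side"][j][:2].round(4),tri([(C["scene"],P["scene"][i]),(C["side"],P["side"][j])]).round(4))
print("n",len(P["scene"]),len(P["side"]))
E
```

```text
2 [0.4486 0.1735 0.0448] 0.102 [[0.4476, 0.1734, 0.0463], [0.4492, 0.1719, 0.0422]]
2 [0.4411 0.0528 0.0935] 0.069 [[0.4385, 0.056, 0.0897], [0.4413, 0.0516, 0.093]]
2 [ 0.4401 -0.1662  0.119 ] 0.059 [[0.4393, -0.1651, 0.1167], [0.4402, -0.1674, 0.1184]]
2 [ 0.4299 -0.2728  0.0644] 0.231 [[0.4307, -0.2731, 0.0643], [0.4292, -0.2808, 0.0652]]
pad [ 0.6257 -0.0685] [ 0.624  -0.0644] [ 0.6252 -0.0672  0.0112]
pad [0.6347 0.0059] [0.6337 0.01  ] [0.6346 0.0075 0.0113]
pad [0.6434 0.0797] [0.6415 0.0856] [0.6431 0.0824 0.0103]
pad [0.6525 0.1572] [0.6494 0.1604] [0.6515 0.1587 0.0112]
n 4 4
```

>>> apply_moves --moves '[[[-0.029,0.0293,0],0],[[-0.029,0.0293,0],0],[[-0.029,0.0293,0],0],[[-0.029,0.0293,0],0],[[-0.029,0.0293,0],0]]' --hand 0.06

```text
time_s: 2.67
tcp_pos: [0.4771, 0.1459, 0.2226]
ee_rot: [[-0.001, -1.0, 0.0], [-1.0, 0.001, 0.0], [-0.0, -0.0, -1.0]]
wrist_force: [0.7, 0.1, -0.0]
gripper_width: 0.73
gripper_force: 0.0
```

>>> apply_moves --moves '[[[-0.0285,0.0293,0],0],[[0,0,0],0],[[0,0,0],0]]'

```text
time_s: 2.92
tcp_pos: [0.4481, 0.175, 0.2232]
ee_rot: [[0.005, -1.0, 0.001], [-1.0, -0.005, 0.001], [-0.001, -0.001, -1.0]]
wrist_force: [-0.1, -0.5, 0.8]
gripper_width: 0.691
gripper_force: 0.0
```

```bash
cat > w.py <<'E'
from m import *
import sys
def wfit(x0,H,z0=0):
    c=imaging.capture("wrist");b=None
    for cf,m in masks(c,"vial_45",0):
        o=(sil(c,*x0,H,z0)*m).sum()
        if b is None or o>b[0]: b=(o,m)
    if b is None or b[0]<20: print("none");return
    f=lambda p:1-np.minimum(a:=sil(c,*p,H,z0),b[1]).sum()/np.maximum(a,b[1]).sum()
    q=minimize(f,x0,method="Nelder-Mead",options=dict(initial_simplex=[x0,[x0[0]+.006,x0[1]],[x0[0],x0[1]+.006]],maxfev=80))
    print("wrist fit",q.x.round(4),round(q.fun,3))
def st():
    s=r.sense();print(round(s["time_s"],2),np.round(s["tcp_pos"],4),np.round(s["ee_rot"],3).tolist(),round(s["gripper_width"]*87,1),s["gripper_force"],np.round(s["wrist_force"],1))
E
python3 - <<'E'
from w import *
st();c=imaging.capture("side");print(onz(c,[[245,340],[228,310],[263,310]],.0).round(3).tolist())
wfit([.4486,.1735],.045);wfit([.4411,.0528],.095)
E
```

```text
2.92 [0.4481 0.175  0.2232] [[0.005, -1.0, 0.001], [-1.0, -0.005, 0.001], [-0.001, -0.001, -1.0]] 60.1 0.0 [-0.1 -0.5  0.8]
[[0.442, 0.289, 0.0], [0.477, 0.249, 0.0], [0.429, 0.237, 0.0]]
wrist fit [0.4509 0.1725] 0.081
wrist fit [0.4428 0.0532] 0.124
```

>>> apply_moves --moves '[[[0.002,-0.002,0.04],0],[[0,0,0.04],0],[[0,0,0.04],0],[[0,0,0.04],0],[[0,0,0.03],0]]'

```text
time_s: 3.58
tcp_pos: [0.4507, 0.1696, 0.0296]
ee_rot: [[-0.003, -1.0, -0.003], [-1.0, 0.003, -0.002], [0.002, 0.003, -1.0]]
wrist_force: [-0.5, -0.4, 0.3]
gripper_width: 0.689
gripper_force: 0.0
```

>>> apply_moves --moves '[[[0,0,0.018],0],[[0,0,0.008],0],[[0,0,0],0],[[0,0,0],0]]'

```text
time_s: 3.92
tcp_pos: [0.4521, 0.1714, 0.0068]
ee_rot: [[-0.001, -1.0, 0.0], [-1.0, 0.001, 0.0], [-0.0, -0.0, -1.0]]
wrist_force: [1.1, -0.6, 0.1]
gripper_width: 0.693
gripper_force: 0.0
```

>>> apply_moves --moves '[[[0,0,0],0],[[0,0,0],0],[[0,0,0],0],[[0,0,0],0],[[0,0,0],0]]' --hand 0.015

```text
time_s: 4.33
tcp_pos: [0.4514, 0.1718, 0.0072]
ee_rot: [[0.0, -1.0, 0.001], [-1.0, -0.0, 0.001], [-0.001, -0.001, -1.0]]
wrist_force: [-0.2, 0.3, -0.5]
gripper_width: 0.395
gripper_force: 0.0
```

>>> apply_moves --moves '[[[0,0,0],0],[[0,0,0],0],[[0,0,0],0],[[0,0,0],0],[[0,0,0],0]]'

```text
time_s: 4.75
tcp_pos: [0.4512, 0.1716, 0.0069]
ee_rot: [[0.0, -1.0, 0.0], [-1.0, -0.0, 0.0], [-0.0, -0.0, -1.0]]
wrist_force: [-2.4, 0.0, 5.6]
gripper_width: 0.314
gripper_force: 30.0
```

>>> apply_moves --moves '[[[0,0,-0.03],0],[[0,0,-0.03],0],[[0.003,-0.033,0],0],[[0.003,-0.033,0],0],[[0.003,-0.033,0],0]]'

```text
time_s: 5.17
tcp_pos: [0.5515, 0.1627, 0.0675]
ee_rot: [[0.001, -1.0, 0.002], [-1.0, -0.001, 0.001], [-0.001, -0.002, -1.0]]
wrist_force: [1.1, 1.3, -0.5]
gripper_width: 0.312
gripper_force: 30.0
```

>>> apply_moves --moves '[[[0.003,-0.033,0],0],[[0.0025,-0.033,0],0],[[0,-0.033,0],0],[[0,-0.0024,0],0],[[0,0,0],0]]'

```text
time_s: 5.58
tcp_pos: [0.6526, 0.1565, 0.0649]
ee_rot: [[-0.002, -1.0, -0.001], [-1.0, 0.002, -0.0], [0.0, 0.001, -1.0]]
wrist_force: [-0.2, -0.1, -1.4]
gripper_width: 0.31
gripper_force: 30.0
```

Run:
```python
from w import *
st()
c=imaging.capture("wrist");cv2.imwrite("pics/w1.png",c["frame"])
for q in models.cut_out(c,"pad_a"):
    p=np.array(np.nonzero(q["region"])[::-1]).mean(1);print(round(q["confidence"],2),onz(c,p,.013)[0].round(4),q["region"].sum())
```

```text
5.58 [0.6526 0.1565 0.0649] [[-0.002, -1.0, -0.001], [-1.0, 0.002, -0.0], [0.0, 0.001, -1.0]] 27.0 29.999887738376856 [-0.2 -0.1 -1.4]
0.88 [0.6361 0.0126 0.013 ] 3413
0.81 [0.6449 0.0807 0.013 ] 3473
0.61 [0.6536 0.1498 0.013 ] 2094
```

>>> apply_moves --moves '[[[0,0,0.02],0],[[0,0,0.015],0],[[0,0,0.006],0],[[0,0,0.003],0],[[0,0,0],0]]'

```text
time_s: 6.1
tcp_pos: [0.6507, 0.1571, 0.0224]
ee_rot: [[0.001, -1.0, -0.001], [-1.0, -0.001, -0.001], [0.001, 0.001, -1.0]]
wrist_force: [0.4, -0.2, -0.9]
gripper_width: 0.314
gripper_force: 30.0
```

>>> apply_moves --moves '[[[0,0,0.001],0],[[0,0,0],0],[[0,0,0],0]]'

```text
time_s: 6.35
tcp_pos: [0.652, 0.1573, 0.0225]
ee_rot: [[0.0, -1.0, 0.001], [-1.0, -0.0, 0.001], [-0.001, -0.001, -1.0]]
wrist_force: [-0.9, -0.3, -0.2]
gripper_width: 0.311
gripper_force: 30.0
```

>>> apply_moves --moves '[[[0,0,0.002],0],[[0,0,0],0],[[0,0,0],0]]'

```text
time_s: 6.6
tcp_pos: [0.652, 0.1572, 0.02]
ee_rot: [[0.0, -1.0, 0.001], [-1.0, -0.0, 0.0], [-0.0, -0.001, -1.0]]
wrist_force: [0.5, 0.5, 1.2]
gripper_width: 0.314
gripper_force: 30.0
```

>>> apply_moves --moves '[[[0,0,0],0],[[0,0,0],0],[[0,0,0],0],[[0,0,0],0],[[0,0,0],0]]' --hand 0.06

```text
time_s: 7.02
tcp_pos: [0.6514, 0.1569, 0.0194]
ee_rot: [[-0.0, -1.0, -0.0], [-1.0, 0.0, -0.0], [0.0, 0.0, -1.0]]
wrist_force: [-0.3, 0.5, 0.1]
gripper_width: 0.61
gripper_force: 0.0
```

>>> apply_moves --moves '[[[0,0,-0.02],0],[[0,0,-0.035],0],[[0,0,-0.04],0],[[0,0,-0.04],0],[[0,0,-0.025],0]]'

```text
time_s: 7.43
tcp_pos: [0.6531, 0.1573, 0.1846]
ee_rot: [[0.001, -1.0, 0.006], [-1.0, -0.001, 0.002], [-0.002, -0.006, -1.0]]
wrist_force: [1.4, 0.4, 0.1]
gripper_width: 0.689
gripper_force: 0.0
```

>>> apply_moves --moves '[[[0.017,0.0348,0],0],[[0.017,0.0348,0],0],[[0.017,0.0348,0],0],[[0.017,0.0348,0],0],[[0.017,0.0348,0],0]]'

```text
time_s: 7.85
tcp_pos: [0.4757, 0.0711, 0.1794]
ee_rot: [[-0.0, -1.0, -0.0], [-1.0, 0.0, -0.0], [0.0, 0.0, -1.0]]
wrist_force: [-0.6, 0.4, 0.6]
gripper_width: 0.689
gripper_force: 0.0
```

>>> apply_moves --moves '[[[0.019,0.0348,0],0],[[0,0,0],0],[[0,0,0],0]]'

```text
time_s: 8.1
tcp_pos: [0.4411, 0.052, 0.1802]
ee_rot: [[-0.0, -1.0, 0.001], [-1.0, 0.0, 0.0], [-0.0, -0.001, -1.0]]
wrist_force: [1.1, 1.1, 0.7]
gripper_width: 0.689
gripper_force: 0.0
```

Run:
```python
from w import *
st();wfit([.442,.0530],.095);wfit([.652,.1572],.045,.013)
```

```text
8.1 [0.4411 0.052  0.1802] [[-0.0, -1.0, 0.001], [-1.0, 0.0, 0.0], [-0.0, -0.001, -1.0]] 59.9 0.0 [1.1 1.1 0.7]
wrist fit [0.4427 0.053 ] 0.054
none
```

>>> apply_moves --moves '[[[-0.001,-0.001,0.035],0],[[0,0,0.035],0],[[0,0,0.035],0],[[0,0,0.022],0],[[0,0,0.008],0]]'

```text
time_s: 8.72
tcp_pos: [0.4423, 0.0535, 0.0409]
ee_rot: [[-0.001, -1.0, -0.007], [-1.0, 0.001, -0.003], [0.003, 0.007, -1.0]]
wrist_force: [-0.1, -0.4, 0.8]
gripper_width: 0.689
gripper_force: 0.0
```

>>> apply_moves --moves '[[[0,0,0],0],[[0,0,0],0],[[0,0,0],0],[[0,0,0],0],[[0,0,0],0]]' --hand 0.015

```text
time_s: 9.13
tcp_pos: [0.4447, 0.0545, 0.0458]
ee_rot: [[0.0, -1.0, 0.003], [-1.0, -0.0, 0.001], [-0.001, -0.003, -1.0]]
wrist_force: [-0.1, 0.0, -0.3]
gripper_width: 0.394
gripper_force: 0.1
```

>>> apply_moves --moves '[[[0,0,0],0],[[0,0,0],0],[[0,0,0],0],[[0,0,0],0],[[0,0,0],0]]'

```text
time_s: 9.55
tcp_pos: [0.4443, 0.0542, 0.0454]
ee_rot: [[0.0, -1.0, 0.001], [-1.0, -0.0, 0.0], [-0.0, -0.001, -1.0]]
wrist_force: [-1.6, 0.1, 6.7]
gripper_width: 0.314
gripper_force: 29.7
```

>>> apply_moves --moves '[[[0,0,-0.025],0],[[0,0,-0.025],0],[[0.0073,-0.0317,0],0],[[0.0073,-0.0317,0],0],[[0.0073,-0.0317,0],0]]'

```text
time_s: 9.97
tcp_pos: [0.54, 0.032, 0.0954]
ee_rot: [[0.001, -1.0, 0.002], [-1.0, -0.001, 0.001], [-0.001, -0.002, -1.0]]
wrist_force: [0.9, 0.9, -0.5]
gripper_width: 0.315
gripper_force: 29.7
```

>>> apply_moves --moves '[[[0.0073,-0.0317,0],0],[[0.0073,-0.0317,0],0],[[0.0073,-0.0317,0],0],[[0,0,0],0],[[0,0,0],0]]'

```text
time_s: 10.38
tcp_pos: [0.6344, 0.0096, 0.093]
ee_rot: [[-0.002, -1.0, -0.002], [-1.0, 0.002, -0.0], [0.0, 0.002, -1.0]]
wrist_force: [-0.5, -0.1, 0.1]
gripper_width: 0.316
gripper_force: 29.7
```

>>> apply_moves --moves '[[[0,0,0.018],0],[[0,0,0.01],0],[[0,0,0.005],0],[[0,0,0.002],0],[[0,0,0],0]]'

```text
time_s: 10.8
tcp_pos: [0.6331, 0.0104, 0.0594]
ee_rot: [[0.001, -1.0, -0.001], [-1.0, -0.001, -0.0], [0.0, 0.001, -1.0]]
wrist_force: [0.8, -0.2, 0.1]
gripper_width: 0.316
gripper_force: 29.7
```

>>> apply_moves --moves '[[[0,0,0],0],[[0,0,0],0]]'

```text
time_s: 10.97
tcp_pos: [0.6345, 0.0105, 0.0603]
ee_rot: [[0.0, -1.0, 0.002], [-1.0, -0.0, 0.0], [-0.0, -0.002, -1.0]]
wrist_force: [1.5, 0.5, -0.3]
gripper_width: 0.313
gripper_force: 29.7
```

>>> apply_moves --moves '[[[0,0,0.0017],0],[[0,0,0],0],[[0,0,0],0]]'

```text
time_s: 11.22
tcp_pos: [0.6347, 0.0104, 0.0585]
ee_rot: [[0.0, -1.0, 0.002], [-1.0, -0.0, 0.0], [-0.0, -0.002, -1.0]]
wrist_force: [-0.4, 0.8, 2.2]
gripper_width: 0.312
gripper_force: 29.7
```

>>> apply_moves --moves '[[[0,0,0],0],[[0,0,0],0],[[0,0,0],0],[[0,0,0],0],[[0,0,0],0]]' --hand 0.05

```text
time_s: 11.63
tcp_pos: [0.6338, 0.0102, 0.0576]
ee_rot: [[-0.0, -1.0, -0.0], [-1.0, 0.0, -0.0], [0.0, 0.0, -1.0]]
wrist_force: [-0.4, 0.5, 0.2]
gripper_width: 0.55
gripper_force: 0.0
```

>>> apply_moves --moves '[[[0,0,-0.02],0],[[0,0,-0.035],0],[[0,0,-0.035],0],[[0,0,-0.035],0],[[0,0,-0.025],0]]'

```text
time_s: 12.05
tcp_pos: [0.6349, 0.0102, 0.2116]
ee_rot: [[0.0, -1.0, 0.004], [-1.0, -0.0, 0.0], [-0.0, -0.004, -1.0]]
wrist_force: [0.3, 0.0, 0.5]
gripper_width: 0.574
gripper_force: 0.0
```

>>> apply_moves --moves '[[[0.029,0.0275,0],0],[[0.029,0.0275,0],0],[[0.029,0.0275,0],0],[[0.029,0.0275,0],0],[[0.029,0.0275,0],0]]'

```text
time_s: 12.47
tcp_pos: [0.4948, -0.1358, 0.2079]
ee_rot: [[0.001, -1.0, 0.0], [-1.0, -0.001, 0.0], [-0.0, -0.0, -1.0]]
wrist_force: [0.7, -0.6, 0.1]
gripper_width: 0.574
gripper_force: 0.0
```

>>> apply_moves --moves '[[[0.03,0.0275,0],0],[[0,0.0275,0],0],[[0,0,0],0],[[0,0,0],0]]'

```text
time_s: 12.8
tcp_pos: [0.4403, -0.1653, 0.2084]
ee_rot: [[-0.001, -1.0, 0.001], [-1.0, 0.001, 0.0], [-0.0, -0.001, -1.0]]
wrist_force: [-0.0, -0.8, -0.3]
gripper_width: 0.572
gripper_force: 0.0
```

Run:
```python
from w import *
st();wfit([.4401,-.1662],.120);wfit([.43,-.273],.07);wfit([.6345,.0093],.095,.013)
c=imaging.capture("wrist")
print([onz(c,np.array(q["at"])*[512,384],0)[0].round(3).tolist() for q in models.place_of(c,"flask")])
c=imaging.capture("scene");cv2.imwrite("pics/s2.png",c["frame"])
```

```text
12.8 [ 0.4403 -0.1653  0.2084] [[-0.001, -1.0, 0.001], [-1.0, 0.001, 0.0], [-0.0, -0.001, -1.0]] 49.7 0.0 [-0.  -0.8 -0.3]
wrist fit [ 0.4429 -0.1671] 0.05
wrist fit [ 0.4324 -0.2741] 0.136
none
[[0.608, -0.241, 0.0], [0.531, -0.184, 0.0], [0.46, -0.07, 0.0]]
```

View pics/s2.png

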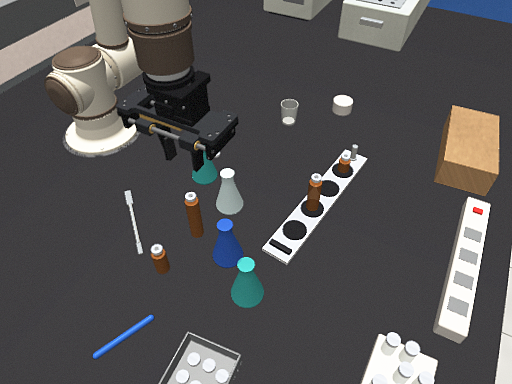

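>>> apply_moves --moves '[[[0.0015,-0.002,0.035],0],[[0,0,0.035],0],[[0,0,0.035],0],[[0,0,0.025],0],[[0,0,0.011],0]]'

```text
time_s: 13.67
tcp_pos: [0.4411, -0.1659, 0.0633]
ee_rot: [[-0.0, -1.0, -0.007], [-1.0, 0.0, 0.001], [-0.001, 0.007, -1.0]]
wrist_force: [-1.1, -0.2, 0.4]
gripper_width: 0.575
gripper_force: 0.0
```

>>> apply_moves --moves '[[[0,0,0],0],[[0,0,0],0],[[0,0,0],0],[[0,0,0],0],[[0,0,0],0]]' --hand 0.015

```text
time_s: 14.08
tcp_pos: [0.4444, -0.1663, 0.0681]
ee_rot: [[0.0, -1.0, 0.003], [-1.0, -0.0, -0.0], [0.0, -0.003, -1.0]]
wrist_force: [-0.5, -0.2, 1.4]
gripper_width: 0.314
gripper_force: 30.0
```

>>> apply_moves --moves '[[[0,0,0],0],[[0,0,0],0],[[0,0,0],0],[[0,0,0],0]]'

```text
time_s: 14.42
tcp_pos: [0.4445, -0.1664, 0.068]
ee_rot: [[0.001, -1.0, 0.003], [-1.0, -0.001, -0.0], [0.0, -0.003, -1.0]]
wrist_force: [-1.4, 0.1, 6.7]
gripper_width: 0.313
gripper_force: 30.0
```

>>> apply_moves --moves '[[[0,0,-0.02],0],[[0,0,-0.035],0],[[0,0,-0.035],0],[[0,0,-0.03],0],[[0,0,0],0]]'

```text
time_s: 14.83
tcp_pos: [0.4472, -0.167, 0.1932]
ee_rot: [[0.001, -1.0, 0.013], [-1.0, -0.001, -0.002], [0.002, -0.013, -1.0]]
wrist_force: [1.3, -0.4, -0.5]
gripper_width: 0.317
gripper_force: 29.9
```

>>> apply_moves --moves '[[[-0.0167,-0.0302,0],0],[[-0.0167,-0.0302,0],0],[[-0.0167,-0.0302,0],0],[[-0.0167,-0.0302,0],0],[[-0.0167,-0.0302,0],0]]'

```text
time_s: 15.25
tcp_pos: [0.5951, -0.0818, 0.186]
ee_rot: [[-0.0, -1.0, -0.001], [-1.0, 0.0, 0.0], [-0.0, 0.001, -1.0]]
wrist_force: [0.1, 0.4, -1.3]
gripper_width: 0.313
gripper_force: 29.9
```

>>> apply_moves --moves '[[[-0.0167,-0.0302,0],0],[[0,0,0],0],[[0,0,0],0]]'

```text
time_s: 15.5
tcp_pos: [0.6249, -0.065, 0.1847]
ee_rot: [[0.001, -1.0, -0.003], [-1.0, -0.001, 0.0], [-0.0, 0.003, -1.0]]
wrist_force: [-0.6, -0.0, -1.0]
gripper_width: 0.315
gripper_force: 29.9
```

>>> apply_moves --moves '[[[0,0,0.03],0],[[0,0,0.03],0],[[0,0,0.025],0],[[0,0,0.012],0],[[0,0,0.004],0]]'

```text
time_s: 15.92
tcp_pos: [0.6212, -0.0669, 0.0827]
ee_rot: [[-0.002, -1.0, -0.007], [-1.0, 0.002, -0.0], [0.0, 0.007, -1.0]]
wrist_force: [-0.4, 0.1, -1.1]
gripper_width: 0.313
gripper_force: 29.9
```

>>> apply_moves --moves '[[[0,0,0],0],[[0,0,0],0],[[0,0,0],0]]'

```text
time_s: 16.17
tcp_pos: [0.6254, -0.0663, 0.0875]
ee_rot: [[-0.0, -1.0, 0.003], [-1.0, 0.0, 0.0], [-0.0, -0.003, -1.0]]
wrist_force: [0.4, 0.4, -0.1]
gripper_width: 0.315
gripper_force: 29.9
```

>>> apply_moves --moves '[[[0,0,0.003],0],[[0,0,0.002],0],[[0,0,0],0],[[0,0,0],0]]'

```text
time_s: 16.5
tcp_pos: [0.6249, -0.066, 0.0812]
ee_rot: [[0.0, -1.0, 0.001], [-1.0, -0.0, 0.0], [-0.0, -0.001, -1.0]]
wrist_force: [1.0, -0.2, 0.2]
gripper_width: 0.313
gripper_force: 29.9
```

>>> apply_moves --moves '[[[0,0,0.001],0],[[0,0,0],0],[[0,0,0],0]]'

```text
time_s: 16.75
tcp_pos: [0.625, -0.0661, 0.0811]
ee_rot: [[0.001, -1.0, 0.001], [-1.0, -0.001, -0.0], [0.0, -0.001, -1.0]]
wrist_force: [-1.1, -0.1, 5.9]
gripper_width: 0.317
gripper_force: 30.0
```

>>> apply_moves --moves '[[[0,0,0],0],[[0,0,0],0],[[0,0,0],0],[[0,0,0],0],[[0,0,0],0]]' --hand 0.05

```text
time_s: 17.17
tcp_pos: [0.6245, -0.0661, 0.0795]
ee_rot: [[-0.0, -1.0, -0.001], [-1.0, 0.0, -0.0], [0.0, 0.001, -1.0]]
wrist_force: [-0.3, 1.0, 0.2]
gripper_width: 0.551
gripper_force: 0.0
```

>>> apply_moves --moves '[[[0,0,-0.02],0],[[0,0,-0.035],0],[[0,0,-0.035],0],[[0,0,-0.03],0],[[0,0,0],0]]'

```text
time_s: 17.58
tcp_pos: [0.6286, -0.0664, 0.2077]
ee_rot: [[0.001, -1.0, 0.014], [-1.0, -0.001, -0.001], [0.001, -0.014, -1.0]]
wrist_force: [-0.1, 0.2, 1.2]
gripper_width: 0.575
gripper_force: 0.0
```

>>> apply_moves --moves '[[[0.0297,0.0276,0],0],[[0.0297,0.0276,0],0],[[0.0297,0.0276,0],0],[[0.0297,0.0276,0],0],[[0.0297,0.0276,0],0]]'

```text
time_s: 18.0
tcp_pos: [0.4851, -0.2155, 0.1996]
ee_rot: [[0.001, -1.0, -0.0], [-1.0, -0.001, 0.0], [-0.0, 0.0, -1.0]]
wrist_force: [1.2, -1.5, 0.2]
gripper_width: 0.576
gripper_force: 0.0
```

>>> apply_moves --moves '[[[0.0297,0.0276,0],0],[[0.0297,0.0276,0],0],[[0,0,0],0],[[0,0,0],0]]'

```text
time_s: 18.33
tcp_pos: [0.43, -0.2753, 0.1998]
ee_rot: [[-0.004, -1.0, 0.0], [-1.0, 0.004, 0.0], [-0.0, -0.0, -1.0]]
wrist_force: [0.4, -0.7, 0.7]
gripper_width: 0.575
gripper_force: 0.0
```

Run:
```python
from w import *
st();wfit([.432,-.2735],.07)
c=imaging.capture("wrist");cv2.imwrite("pics/w3.png",c["frame"])
print([onz(c,np.array(q["at"])*[512,384],0)[0].round(3).tolist() for q in models.place_of(c,"flask")])
```

```text
18.33 [ 0.43   -0.2753  0.1998] [[-0.004, -1.0, 0.0], [-1.0, 0.004, 0.0], [-0.0, -0.0, -1.0]] 50.0 0.0 [ 0.4 -0.7  0.7]
wrist fit [ 0.4326 -0.2747] 0.052
[[0.532, -0.184, 0.0], [0.46, -0.065, 0.0], [0.608, -0.245, 0.0], [0.361, -0.017, 0.0]]
```

View pics/w3.png

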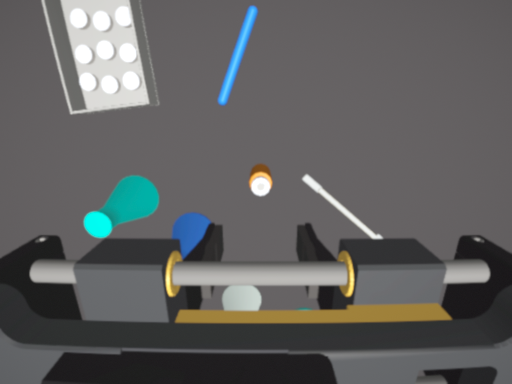

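>>> apply_moves --moves '[[[0,-0.0025,0.038],0],[[0,0,0.038],0],[[0,0,0.038],0],[[0,0,0.036],0],[[0,0,0.018],0]]'

```text
time_s: 18.95
tcp_pos: [0.4323, -0.272, 0.0277]
ee_rot: [[0.001, -1.0, -0.006], [-1.0, -0.001, 0.002], [-0.002, 0.006, -1.0]]
wrist_force: [-0.6, 0.4, 0.2]
gripper_width: 0.579
gripper_force: 0.0
```

>>> apply_moves --moves '[[[0,0,0.007],0],[[0,0,0],0],[[0,0,0],0]]'

```text
time_s: 19.2
tcp_pos: [0.4354, -0.2738, 0.0254]
ee_rot: [[0.002, -1.0, 0.001], [-1.0, -0.002, -0.001], [0.001, -0.001, -1.0]]
wrist_force: [1.0, -0.0, 0.1]
gripper_width: 0.581
gripper_force: 0.0
```

>>> apply_moves --moves '[[[0,0,0],0],[[0,0,0],0],[[0,0,0],0],[[0,0,0],0],[[0,0,0],0]]' --hand 0.015

```text
time_s: 19.62
tcp_pos: [0.4339, -0.2741, 0.0256]
ee_rot: [[-0.0, -1.0, 0.001], [-1.0, 0.0, -0.0], [0.0, -0.001, -1.0]]
wrist_force: [-1.5, 0.0, 3.2]
gripper_width: 0.314
gripper_force: 30.0
```

>>> apply_moves --moves '[[[0,0,0],0],[[0,0,0],0],[[0,0,0],0],[[0,0,0],0]]'

```text
time_s: 19.95
tcp_pos: [0.4339, -0.2741, 0.0256]
ee_rot: [[0.0, -1.0, 0.0], [-1.0, -0.0, -0.0], [0.0, -0.0, -1.0]]
wrist_force: [-1.9, 0.6, 6.3]
gripper_width: 0.311
gripper_force: 30.0
```

>>> apply_moves --moves '[[[0,0,-0.025],0],[[0,0,-0.035],0],[[0,0,-0.04],0],[[0,0,-0.035],0],[[0,0,-0.02],0]]'

```text
time_s: 20.37
tcp_pos: [0.4357, -0.2748, 0.1843]
ee_rot: [[0.001, -1.0, 0.007], [-1.0, -0.001, -0.003], [0.003, -0.007, -1.0]]
wrist_force: [-0.2, -0.1, -1.4]
gripper_width: 0.315
gripper_force: 30.0
```

>>> apply_moves --moves '[[[-0.0324,-0.019,0],0],[[-0.0324,-0.019,0],0],[[-0.0324,-0.019,0],0],[[-0.0324,-0.019,0],0],[[-0.0324,-0.019,0],0]]'

```text
time_s: 20.78
tcp_pos: [0.5295, -0.1104, 0.1798]
ee_rot: [[-0.001, -1.0, 0.001], [-1.0, 0.001, 0.0], [-0.0, -0.001, -1.0]]
wrist_force: [1.2, -0.7, -0.3]
gripper_width: 0.31
gripper_force: 30.0
```

>>> apply_moves --moves '[[[-0.0324,-0.019,0],0],[[-0.0324,-0.019,0],0],[[-0.0324,-0.019,0],0],[[-0.0324,-0.019,0],0],[[-0.0324,-0.019,0],0]]'

```text
time_s: 21.2
tcp_pos: [0.6245, 0.0518, 0.1795]
ee_rot: [[0.0, -1.0, -0.0], [-1.0, -0.0, 0.0], [-0.0, 0.0, -1.0]]
wrist_force: [1.2, -0.2, 0.2]
gripper_width: 0.312
gripper_force: 30.0
```

>>> apply_moves --moves '[[[-0.0324,-0.019,0],0],[[0,0,0],0],[[0,0,0],0]]'

```text
time_s: 21.45
tcp_pos: [0.6433, 0.0843, 0.1784]
ee_rot: [[0.002, -1.0, -0.001], [-1.0, -0.002, -0.0], [0.0, 0.001, -1.0]]
wrist_force: [-0.8, -0.3, -0.8]
gripper_width: 0.315
gripper_force: 30.0
```

Run:
```python
from w import *
st();wfit([.6345,.0093],.095,.013);wfit([.625,-.066],.12,.013)
c=imaging.capture("scene");cv2.imwrite("pics/s4.png",c["frame"])
```

```text
21.45 [0.6433 0.0843 0.1784] [[0.002, -1.0, -0.001], [-1.0, -0.002, -0.0], [0.0, 0.001, -1.0]] 27.4 29.96291663032025 [-0.8 -0.3 -0.8]
wrist fit [0.6348 0.0091] 0.056
wrist fit [ 0.6264 -0.0664] 0.041
```

View pics/s4.png

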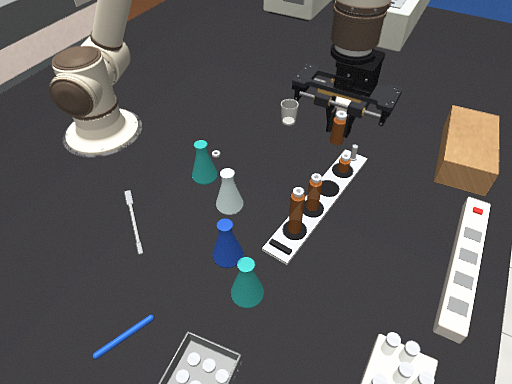

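The vials at (295,212), (315,195) and (345,163) stand on their pads, and the third pad at (329,188) is free. Setting down the 70 mm vial.

>>> apply_moves --moves '[[[0.0015,0,0.035],0],[[0,0,0.035],0],[[0,0,0.032],0],[[0,0,0.02],0],[[0,0,0.008],0]]'

```text
time_s: 22.12
tcp_pos: [0.6403, 0.0791, 0.0463]
ee_rot: [[-0.002, -1.0, -0.006], [-1.0, 0.002, -0.002], [0.002, 0.006, -1.0]]
wrist_force: [-0.6, 0.2, -1.4]
gripper_width: 0.315
gripper_force: 30.0
```

>>> apply_moves --moves '[[[0,0,0.003],0],[[0,0,0],0],[[0,0,0],0]]'

```text
time_s: 22.37
tcp_pos: [0.6443, 0.0809, 0.0488]
ee_rot: [[-0.0, -1.0, 0.003], [-1.0, 0.0, 0.001], [-0.001, -0.003, -1.0]]
wrist_force: [0.1, 1.4, -0.7]
gripper_width: 0.317
gripper_force: 30.0
```

>>> apply_moves --moves '[[[0,0,0.005],0],[[0,0,0.003],0],[[0,0,0.001],0],[[0,0,0],0],[[0,0,0],0]]'

```text
time_s: 22.78
tcp_pos: [0.6432, 0.081, 0.0387]
ee_rot: [[0.0, -1.0, 0.001], [-1.0, -0.0, 0.0], [-0.0, -0.001, -1.0]]
wrist_force: [-3.0, 0.1, 3.7]
gripper_width: 0.311
gripper_force: 30.0
```

>>> apply_moves --moves '[[[0,0,0],0],[[0,0,0],0],[[0,0,0],0],[[0,0,0],0],[[0,0,0],0]]' --hand 0.05

```text
time_s: 23.2
tcp_pos: [0.6429, 0.0809, 0.0375]
ee_rot: [[-0.0, -1.0, -0.0], [-1.0, 0.0, -0.0], [0.0, 0.0, -1.0]]
wrist_force: [-0.1, 0.7, 0.9]
gripper_width: 0.549
gripper_force: 0.0
```

>>> apply_moves --moves '[[[0,0,-0.02],0],[[0,0,-0.035],0],[[0,0,-0.04],0],[[0,0,-0.04],0],[[0,0,-0.035],0]]'

```text
time_s: 23.62
tcp_pos: [0.6432, 0.0808, 0.2106]
ee_rot: [[0.0, -1.0, 0.002], [-1.0, -0.0, 0.0], [-0.0, -0.002, -1.0]]
wrist_force: [0.7, 0.3, 0.3]
gripper_width: 0.575
gripper_force: 0.0
```

>>> apply_moves --moves '[[[-0.03,0.03,0],0],[[-0.03,0.03,0],0],[[-0.03,0.03,0],0],[[-0.03,0.03,0],0],[[0,0,0],0]]'

```text
time_s: 24.03
tcp_pos: [0.521, 0.2024, 0.2083]
ee_rot: [[0.006, -1.0, -0.001], [-1.0, -0.006, 0.001], [-0.001, 0.001, -1.0]]
wrist_force: [-0.2, -0.3, 0.5]
gripper_width: 0.572
gripper_force: 0.0
```

Run:
```python
from w import *
st()
C={n:imaging.capture(n) for n in ("scene","side")}
for n,c in C.items(): cv2.imwrite(f"pics/{n}5.png",c["frame"][120:260,100:420].repeat(2,0).repeat(2,1))
M={n:masks(c,"vial_45",0) for n,c in C.items()}
for x0,H in (((.652,.157),.045),((.643,.082),.07),((.6348,.0091),.095),((.626,-.066),.12)):
  for n,c in C.items():
    s=sil(c,*x0,H,.013);m=max(M[n],key=lambda q:(s*q[1]).sum(),default=None)
    if m is None or (s*m[1]).sum()<20: print(n,H,"none");continue
    f=lambda p:1-np.minimum(a:=sil(c,*p,H,.013),m[1]).sum()/np.maximum(a,m[1]).sum()
    q=minimize(f,x0,method="Nelder-Mead",options=dict(initial_simplex=[x0,[x0[0]+.006,x0[1]],[x0[0],x0[1]+.006]],maxfev=80));print(n,H,q.x.round(4),round(q.fun,3))
```

```text
24.03 [0.521  0.2024 0.2083] [[0.006, -1.0, -0.001], [-1.0, -0.006, 0.001], [-0.001, 0.001, -1.0]] 49.7 0.0 [-0.2 -0.3  0.5]
scene 0.045 [0.6517 0.1599] 0.139
side 0.045 [0.6512 0.1587] 0.118
scene 0.07 [0.6424 0.0824] 0.058
side 0.07 [0.6431 0.0818] 0.117
scene 0.095 [0.6325 0.0104] 0.1
side 0.095 [0.6339 0.0092] 0.068
scene 0.12 [ 0.6241 -0.0657] 0.055
side 0.12 [ 0.6251 -0.0665] 0.095
```

View pics/side5.png

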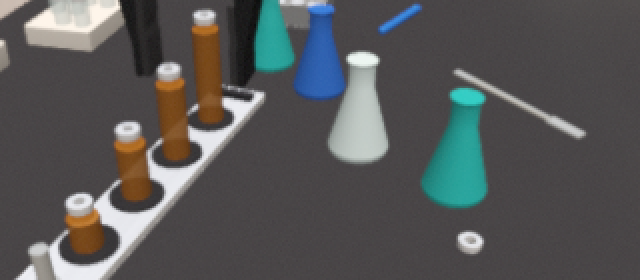

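View pics/scene5.png

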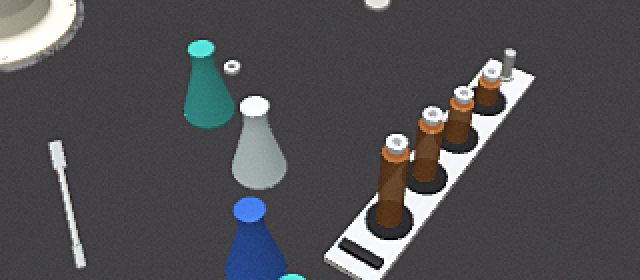

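All four vials stand upright and centred on their pads, rising in height from the post. In the side crop they run from (80,225) to (207,70). The clear flask (358,105) hasn't moved.

```bash
python3 -c "
from station import r
print(r.finish_job())"
```

```text
the job is handed in; nothing more can be done
None
```

The job is handed in: all four vials stand upright on the pads, 45, 70, 95 and 120 mm counting from the post, within a few mm of the pad centres as measured; the clear flask was left where it stood (no verdict was returned).

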